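Free the wedged cutlery caddy and put it away under the shelf

ROBOT

A 6-joint arm with a two-finger parallel gripper is mounted at the origin on the work surface. World frame = base frame: x ahead of the robot, y to its left, z up, the work surface at z = 0. Lengths are in m, angles in rad, forces in N, time in s.
With the tool pointing down it reaches from about 0.225 to 0.875 m from the base axis. Payload 3.4 kg.
Tool frame: the origin (TCP) lies midway between the tips of the shut fingers; the grasp point (between the pads) lies 19 mm behind it (pinch_z is the distance from the TCP to the grasp point, in m); z points along the fingers, y is the line along which they close (so a half turn about z gives the same grasp; the last joint's range is limited). The gripper opens to 85 mm and grips with 20 to 120 N. Pads are 22 mm wide; open, the fingers measure 114 mm over their backs; the gripper's body (76 mm by 85 mm) begins 54 mm behind the grasp point. The pads swing forward as they close: fully open they stand 13 mm farther back than shut.
Start: joints at [1.094, 0.276, 1.505, -0, 1.361, -0.121], TCP at [0.2, 0.539, 0.231] pointing down, gripper open.
Joint ranges: [-2.89, 2.89], [-0.75, 2.08], [0.22, 2.7], [-1.18, 4.32], [0.11, 2.71], [-2.7, 2.7]. Speed limits (rad/s): [2.57, 2.57, 3.14, 3.14, 3.14, 3.14].

INTERFACE

Orientations are given as a unit quaternion [w, x, y, z].
In Python, from rig import get_state, get_image, sign_off, pinch_z gives the robot as it stands.
- The arm moves only by the tool send_rows, never from a script. Its argument "steps" is one flat list of numbers, 5 for each row, row after row: the gripper's target within -1 to 1 (fully open at 1, half-way at 0, shut at -1), then the shift along the tool's x, y, z in cm, then the turn about the tool's z in degrees. In form: [gripper, x, y, z, roll, gripper, x, y, z, roll, ...]. A call has 1 to 12 rows; each row shifts and turns the commanded pose from where the row before left it, along the tool's axes as they then stand; what a row does not reach is not made up. A row lasts 1/10 s, in which the tool goes at most 50 mm and 8.59 degrees, less where a joint would pass 70% of its speed; a pose out of reach is approached as far as the arm can. A call is refused whole if a number of a shift passes 5 or a number of a turn 8.59, either way. A call with a gripper value outside its range is refused whole. The fingers move at their own pace and stop on an object; "newtons" is the grip in N (left out, the last holds). Time passes only in rows, so rows that do not move let the fingers close. It gives the time, the measured TCP pose, the force, the opening and the grip force at its end, in the units of the state.
- get_state(): the state, without advancing time (a new reading comes with each control period).
- get_image(name): name is "scene" or "top" or "wrist"; returns a dict with "color" (420x560x3 uint8, red, green, blue), "mtx" (3x3 intrinsics, pixels), "T" (4x4, takes a point from camera to world coordinates); the wrist camera has in their place "mount" (4x4, takes a point from camera to tool coordinates, whose origin is the TCP and whose axes are the flange's). Camera axes: x right, y down, z forward; pixel columns grow to the right and rows downward; lengths in m; the calibration is good to about 2 mm. A picture is of the moment at which its call begins: read the wrist's pose just before it. There is no depth.
- sign_off(): hands the job in; it is judged then, once.
The state is a dict: "clock": time; "qpos": joint angles; "qd": joint speeds; "effort": joint torques, N m; "position": TCP position; "ee_rot": TCP orientation; "contact_force": force on the tool from outside, world axes, zero at the start; "moment": the same for the moment, N m; "width": finger opening in m; "gripper_force": force on a finger pad.
Only numpy, scipy, OpenCV 4.12 (cv2) and the standard library are available. Lean on these libraries where they do the work, as an engineer would, in place of code of your own. Each camera call takes 0.05 s, during which the arm holds its last target. There are 200 camera calls.

TASK

The wooden cutlery caddy was dropped crooked into the white bread bin and is wedged there with its pull end up: press that end down until the caddy sits flat on the bin's floor and let go of it, then lift it out and carry it level. Set it down on the worktop in front of the black wire shelf, pull end towards the robot, and let go; there is no room for a hand above it under the shelf, so take it again by the end pull and slide it in, square, until its far end meets the rail at the back, and leave it there. Do not shift the other things on the worktop and the shelf.

Things in the scene. Friction and masses are not known exactly. Their poses are not given: they have to be found in the camera images.
- caddy: Loose cutlery caddy of pale wood, 0.3 to 0.5 kg, open on top: 180 long (x), 110 wide (y), 70 high; a divider 60 high along the middle; cutlery fixed on its floor. Origin: centre of its underside, z up, x from the pull end (-x) to the plain far end (+x). Starts jammed in the bin, tilted about 10 degrees, pull end up, far end on the bin's floor. Lifting the raised end jams it harder.
- caddy_handle (a point): Top centre of the caddy's middle handle, a brown board along x, 12 thick (y), 70 long, 24 high, on two 12 mm posts 58 apart; 106 above the caddy's underside, 36 above the end boards. Fingers either side of it may reach 30 below this point.
- caddy_pull (a point): Centre of the caddy's end pull, a dark rod along its y, 12 thick, 60 long, on thin posts 48 apart; 82 from the caddy's centre on the -x side, 92 above its underside (22 above the end board, 8 inside the end face). Pressing down on it with some 6 to 20 N breaks the jam and the caddy drops flat; the rod then goes down about 30 mm and about 18 mm outwards (caddy -x).
- bin: White steel bread bin with a black rim, open on top, fixed. Origin: centre of its underside, z up. Inside 189 long (x), 128 wide (y); walls 6 thick; rim 97 and inner floor 5 above the worktop. The caddy lies in it with its x along the bin's x; while jammed, the lower edge of its raised end and the upper edge of its low end press on the bin's end walls.
- shelf: Black wire counter shelf, fixed: 165 deep (x), 250 wide (y), 150 high, underside 142 above the worktop, open in front (-x), 238 clear between its legs. Origin: centre of its footprint on the worktop; x runs from its open front to its back. A rail 20 to 50 high stops the caddy 72 behind the origin: home, the caddy's origin is at x = -0.018 here and its pull end sticks out 25 in front.
- mug: Blue mug, 80 across, 90 high, standing on the wire shelf; origin under its centre. A bystander.
- jar: Glass jar with a wooden cap, 68 across, 85 high, standing on the wire shelf; origin under its centre. A bystander.
- salt_mill: Reddish mill, 54 across, 160 high, near the back edge; origin under its centre. A bystander.
- pepper_mill: Black mill, 54 across, 160 high, near the back edge; origin under its centre. A bystander.
- bin_lid: The bin's wooden lid, a board 206 by 146 by 18 lying flat near the back edge; origin under its centre. A bystander.
- spoon: Wooden spoon, 200 long, lying between the bin and the shelf; origin under its middle. A bystander.
Mind the look-alikes: they are no part of the job. Leave any purple look-alike of the caddy alone.

How it is judged:
On the way, in this order (a step that is already met when the one before it is completed fails the run):
1. the caddy sits flat on the floor of the bin (within 2 degrees and 4 mm) and is let go (angle between caddy's own z axis and vertical below 0.035 rad and z of caddy in the frame of bin below 0.009 m and horizontal distance between caddy and bin below 0.03 m and contact force between caddy and the fingers below 0.05 N), for 0.2 s.
2. the caddy stands level on the worktop in front of the shelf, pull end towards the robot, and is let go (angle between caddy's own z axis and vertical below 0.035 rad and height (world z) of caddy below 0.006 m and x of caddy in the frame of shelf between -0.36 and -0.1 m and y of caddy in the frame of shelf between -0.1 and 0.1 m and x of caddy_pull in the frame of shelf below -0.15 m and contact force between caddy and the fingers below 0.05 N), for 0.2 s.
At the end, for the whole second after the job is handed in: The caddy stands level on the worktop under the wire shelf, its far end at the back rail (within 10 mm), no more than 66 mm to either side of the shelf's middle and square to it within 6 degrees, its pull end in front, let go and at rest (x of caddy in the frame of shelf between -0.0275 and 0 m and y of caddy in the frame of shelf between -0.066 and 0.066 m and angle between the x axis of caddy and the x axis of shelf, either way round below 0.1 rad and x of caddy_pull in the frame of shelf below -0.08 m and height (world z) of caddy below 0.006 m and angle between caddy's own z axis and vertical below 0.035 rad and linear speed of caddy below 0.01 m/s and angular speed of caddy below 0.05 rad/s and contact force between caddy and the fingers below 0.05 N); the robot touches nothing.
It fails at once if the caddy is tipped by more than 20 degrees (angle between caddy's own z axis and vertical above 0.35 rad).
It fails at once if a bystander is moved by more than 30 mm (distance of any of mug, jar, salt_mill, pepper_mill, bin_lid, spoon from where it was at the start of the episode above 0.03 m).
It also fails if it takes over 67 s, if anything falls off the work surface, if the arm or the gripper's body presses on something with over 40 N, if the wrist force passes 120 N, or if a joint passes its speed limit or range.

## Working session

There is one attempt and no reset: what is moved stays moved. The work goes in short steps, Python scripts to look and compute and a tool call to move; the robot and the scene stay as the last step left them, time stands still between calls to the robot, and variables do not carry over. Pictures are saved under pics/ and viewed, at most 10 in all, crops included, and the job is handed in when it is done.

Besides the shell and the picture viewer there is one more tool, called after ">>>" as name(argument=value, ...) on one line, values as JSON. send_rows: Moves the arm, as the interface text tells. Its arguments: {"type":"object","properties":{"steps":{"type":"array"},"newtons":{"type":"number"}},"required":["steps"]}

```bash
ls; mkdir -p pics; python3 - <<'E'
from rig import *
import cv2,numpy as np
s=get_state();print({k:np.round(v,3) for k,v in s.items()},pinch_z)
for n in("scene","top"):
    i=get_image(n);cv2.imwrite(f"pics/{n}0.png",i["color"][...,::-1]);print(n,i["mtx"].round(1).tolist(),i["T"].round(4).tolist())
i=get_image("wrist");print(i["mtx"].round(1).tolist(),i["mount"].round(4).tolist())
E
```

```text
pics
{'clock': np.float64(0.0), 'qpos': array([ 1.094,  0.277,  1.506,  0.   ,  1.361, -0.121]), 'qd': array([-0.001, -0.001, -0.001, -0.001, -0.002,  0.   ]), 'effort': array([-0.0000e+00, -4.1677e+01, -2.4581e+01, -1.0000e-03,  1.1000e-02,
       -0.0000e+00]), 'position': array([0.2  , 0.538, 0.23 ]), 'ee_rot': array([-0.   ,  0.177,  0.984, -0.001]), 'contact_force': array([-0.305,  0.45 , -0.114]), 'moment': array([-0.007, -0.069,  0.035]), 'gripper_force': np.float64(0.0), 'width': np.float64(0.085)} 0.0187
scene [[542.5, 0.0, 275.3], [0.0, 542.5, 209.0], [0.0, 0.0, 1.0]] [[0.7265, 0.5333, -0.4333, 1.0662], [0.687, -0.5757, 0.4433, -0.5386], [-0.0131, -0.6198, -0.7847, 1.0854], [0.0, 0.0, 0.0, 1.0]]
top [[499.4, 0.0, 277.4], [0.0, 499.4, 211.8], [0.0, 0.0, 1.0]] [[0.0069, -0.9988, 0.0484, 0.4552], [-0.9997, -0.0056, 0.0258, 0.0046], [-0.0255, -0.0486, -0.9985, 1.4032], [0.0, 0.0, 0.0, 1.0]]
[[349.1, 0.0, 278.1], [0.0, 349.1, 211.2], [0.0, 0.0, 1.0]] [[-0.001, -0.9563, -0.2925, 0.0741], [1.0, -0.0009, -0.0003, -0.0003], [0.0, -0.2925, 0.9563, -0.1426], [0.0, 0.0, 0.0, 1.0]]
```

View pics/scene0.png

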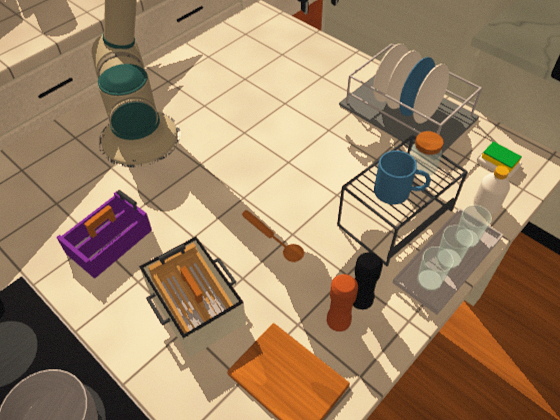

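View pics/top0.png

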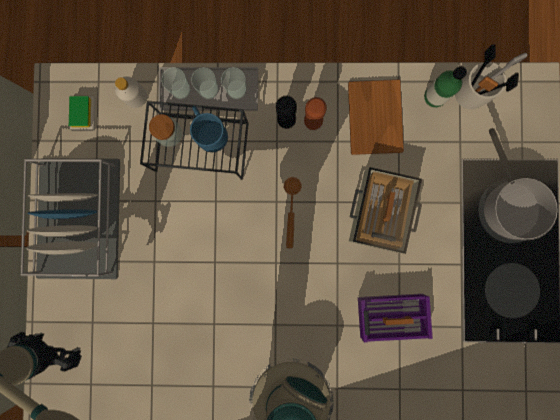

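The scene view shows the bin at about (190,287) holding the caddy, with the shelf at (400,200). In the top view the bin is at (387,210), the shelf at (195,140), and the spoon between them at (291,215). The purple look-alike is at (395,318). Next I'll zoom in on the bin and shelf.

```bash
python3 - <<'E'
import cv2,numpy as np
t=cv2.imread("pics/top0.png");s=cv2.imread("pics/scene0.png")
f=lambda im,x,y,w,h:cv2.resize(im[y:y+h,x:x+w],(400,300),interpolation=cv2.INTER_CUBIC)
a=np.vstack([np.hstack([f(t,327,160,128,96),f(t,130,90,128,96)]),np.hstack([f(s,120,230,144,108),f(s,320,130,160,120)])])
cv2.imwrite("pics/c1.png",a)
E
```

```text
(no output)
```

View pics/c1.png

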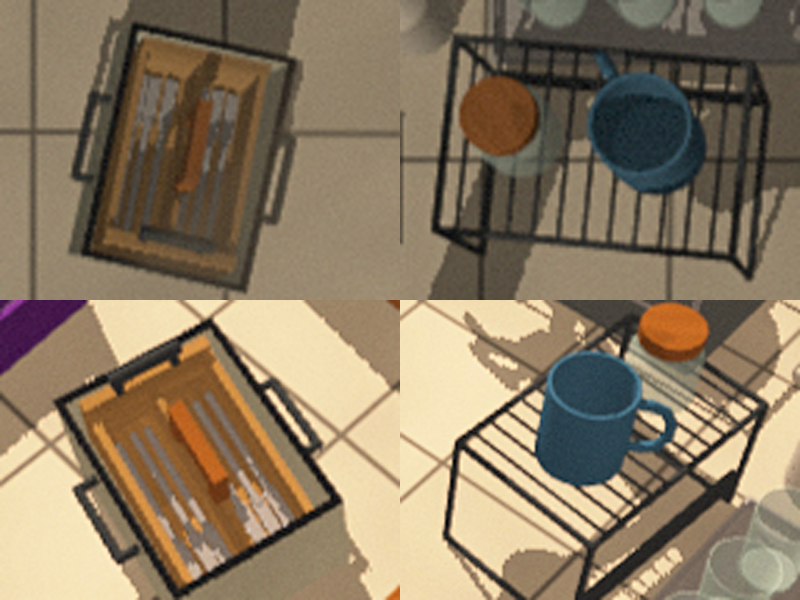

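The crops show the pull rod at the robot-side end of the bin: top view about (372,235)–(395,238), scene view (161,261)–(185.5,248). I've read the bin rim corners and shelf top corners from them too, and can cast rays through these points.

```bash
cat > h.py <<'E'
import numpy as np,cv2
from rig import *
from scipy.spatial.transform import Rotation as R
K={"scene":(np.array([[542.5,0,275.3],[0,542.5,209],[0,0,1]]),np.array([[0.7265,0.5333,-0.4333,1.0662],[0.687,-0.5757,0.4433,-0.5386],[-0.0131,-0.6198,-0.7847,1.0854]])),
"top":(np.array([[499.4,0,277.4],[0,499.4,211.8],[0,0,1]]),np.array([[0.0069,-0.9988,0.0484,0.4552],[-0.9997,-0.0056,0.0258,0.0046],[-0.0255,-0.0486,-0.9985,1.4032]]))}
def ray(n,p,cam=None):
    M,T=cam or K[n];d=T[:,:3]@np.linalg.solve(M,[p[0],p[1],1]);return T[:,3],d/np.linalg.norm(d)
def plane(n,p,z,cam=None):
    o,d=ray(n,p,cam);return o+d*(z-o[2])/d[2]
def tri(*nps):
    A=np.zeros((3,3));b=np.zeros(3)
    for o,d in nps:
        P=np.eye(3)-np.outer(d,d);A+=P;b+=P@o
    X=np.linalg.solve(A,b);return X,[np.linalg.norm(np.cross(d,X-o)) for o,d in nps]
def rot(): q=get_state()["ee_rot"];return R.from_quat([q[1],q[2],q[3],q[0]])
def wcam(i):
    s=get_state();W=np.eye(4);W[:3,:3]=rot().as_matrix();W[:3,3]=s["position"];return i["mtx"],(W@i["mount"])[:3]
def go(target,yaw=None):
    "needed tool-frame shift in cm to target; yaw = world yaw of tool x axis (deg)"
    r=rot();d=r.inv().apply(np.array(target)-get_state()["position"])*100
    x=r.as_matrix()[:,0];y0=np.degrees(np.arctan2(x[1],x[0]))
    print("tool shift cm",d.round(2),"tool x yaw now",round(y0,2),"roll to",None if yaw is None else round(-(yaw-y0),2))
E
python3 - <<'E'
from h import *
def ang(a,b):return np.degrees(np.arctan2(*(b-a)[1::-1])).round(1)
c=[plane("top",p,.097)for p in[(369.6,168.6),(422,179.8),(405.4,252.2),(353.9,241.3)]]
print("bin",np.round(c,3).tolist(),np.mean(c,0),[np.linalg.norm(c[i]-c[i-1]).round(3) for i in range(4)],"yaw",ang(c[3],c[0]),ang(c[2],c[1]))
for a,b in[((371.8,234.6),(161.4,260.6)),((395.2,237.8),(185.5,248)),((383.5,236.2),(173.4,254.3))]:print("pull",tri(ray("top",a),ray("scene",b)))
# rod ends may be swapped in scene
for a,b in[((371.8,234.6),(185.5,248)),((395.2,237.8),(161.4,260.6))]:print("pull swapped",tri(ray("top",a),ray("scene",b)))
c=[plane("top",p,.148)for p in[(147.6,102.2),(242.6,109.8),(238,167),(141.2,163.6)]]
print("shelf",np.round(c,3).tolist(),np.mean(c,0),[np.linalg.norm(c[i]-c[i-1]).round(3) for i in range(4)],"yaw",ang(c[3],c[0]),ang(c[2],c[1]),ang(c[1],c[0])-90)
X=lambda x,y:(320+x/2.5,130+(y-300)/2.5)
c=[plane("scene",X(*p),.148)for p in[(57,440),(193,548),(367,405),(232,318)]]
print("shelf scene",np.round(c,3).tolist(),[np.linalg.norm(c[i]-c[i-1]).round(3) for i in range(4)])
for p in[(292,185),(290,247)]:print("spoon",plane("top",p,.01))
for p in[(287,97),(315,100)]:print("mill top",plane("top",p,.16))
E
```

```text
bin [[0.633, -0.202, 0.097], [0.604, -0.338, 0.097], [0.416, -0.294, 0.097], [0.443, -0.161, 0.097]] [ 0.52391897 -0.24907852  0.097     ] [np.float64(0.195), np.float64(0.139), np.float64(0.194), np.float64(0.136)] yaw -12.2 -13.1
pull (array([ 0.44662411, -0.22961983,  0.08666504]), [np.float64(0.02438098080477152), np.float64(0.024380980804771427)])
pull (array([ 0.47025375, -0.23450373,  0.16087935]), [np.float64(0.02648922912708688), np.float64(0.02648922912708697)])
pull (array([ 0.45764182, -0.23208731,  0.12106302]), [np.float64(0.0017527345775761977), np.float64(0.001752734577576291)])
pull swapped (array([ 0.46172915, -0.20277133,  0.11734183]), [np.float64(0.0020442996619141414), np.float64(0.0020442996619141622)])
pull swapped (array([ 0.45378622, -0.26088228,  0.12501489]), [np.float64(0.0017847324129057606), np.float64(0.0017847324129058567)])
shelf [[0.795, 0.372, 0.148], [0.776, 0.127, 0.148], [0.629, 0.138, 0.148], [0.637, 0.385, 0.148]] [0.70923858 0.25539925 0.148     ] [np.float64(0.159), np.float64(0.245), np.float64(0.147), np.float64(0.247)] yaw -4.8 -4.0 -4.599999999999994
shelf scene [[0.615, 0.144, 0.148], [0.777, 0.128, 0.148], [0.799, 0.371, 0.148], [0.642, 0.382, 0.148]] [np.float64(0.24), np.float64(0.162), np.float64(0.245), np.float64(0.157)]
spoon [5.98067846e-01 2.30455039e-04 1.00000000e-02]
spoon [0.42487006 0.00485372 0.01      ]
mill top [0.80523859 0.01450465 0.16      ]
mill top [ 0.79757755 -0.05597337  0.16      ]
```

>>> send_rows(steps=[-1, -2.2, -2.6, -0.4, 0, -1, -2.2, -2.6, -0.4, 0, -1, -2.2, -2.6, -0.4, 0, -1, -2.2, -2.6, -0.4, 0, -1, -2.2, -2.6, -0.4, 0, -1, -2.2, -2.6, -0.4, 0, -1, -2.2, -2.6, -0.4, 0, -1, -2.2, -2.6, -0.4, 0, -1, -2.2, -2.6, -0.4, 0, -1, -2.2, -2.6, -0.4, 0, -1, -2.2, -2.6, -0.4, 0, -1, -2.2, -2.6, -0.4, 0], newtons=40)

```text
clock: 1.35
position: [0.3391, 0.1532, 0.2794]
ee_rot: [0.0, 0.177, 0.984, 0.0]
contact_force: [0.4, -0.8, -0.5]
width: 0.0
gripper_force: 0.0
```

>>> send_rows(steps=[-1, -2.2, -2.6, 0, 0, -1, -2.2, -2.6, 0, 0, -1, -2.2, -2.6, 0, 0, -1, -2.2, -2.6, 0, 0, -1, -2.2, -2.6, 0, 0, -1, -2.2, -2.6, 0, 0, -1, -2.2, -2.6, 0, 0, -1, -2.2, -2.6, 0, 0, -1, -2.2, -2.6, 0, 0, -1, -1.2, -2.0, 0, 0, -1, 0, 0, 0, -7.4, -1, 0, 0, 0, 0])

```text
clock: 2.55
position: [0.4473, -0.1573, 0.2787]
ee_rot: [-0.001, 0.114, 0.993, 0.0]
contact_force: [-0.4, 0.2, 1.0]
width: -0.0004
gripper_force: 0.0
```

```bash
python3 - <<'E'
from h import *
s=get_state();print(s["clock"],s["position"],s["ee_rot"],s["qpos"],s["contact_force"])
go((.4577,-.232,.16),167)
i=get_image("wrist");M,T=wcam(i);np.savez("w1",M=M,T=T);cv2.imwrite("pics/w1.png",i["color"][...,::-1])
E
```

```text
2.55 [ 0.44731796 -0.15725373  0.27872793] [-5.92847790e-04  1.13862907e-01  9.93496232e-01  3.53344401e-04] [-4.85124581e-01  9.77821525e-02  1.61716249e+00  2.31070571e-04
  1.42800926e+00 -1.82773312e+00] [-0.35154775  0.20900993  0.97044274]
tool shift cm [-2.72 -7.05 11.87] tool x yaw now 166.92 roll to -0.08
```

View pics/w1.png

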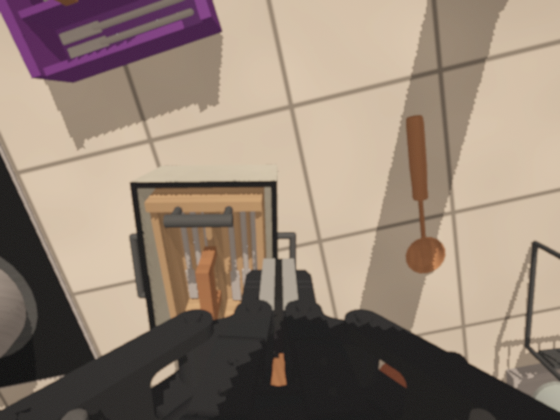

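The wrist view shows the rod at about (165,219)–(233,216) and the near rim corners of the bin at (133,184) and (277,182). The shut fingertips are at about (279,265).

```bash
python3 - <<'E'
from h import *
z=np.load("w1.npz");c=(z["M"],z["T"])
a,b=plane(0,(133,184),.097,c),plane(0,(277,182),.097,c);print(a,b,np.linalg.norm(a-b),"yaw",np.degrees(np.arctan2((b-a)[1],(b-a)[0]))-90)
r=plane(0,(199,218),.121,c);print("rod",r)
r3=tri(ray(0,(199,218),c),ray("top",(383.5,236.2)),ray("scene",(173.4,254.3)));print(r3)
go((*((r+r3[0])/2)[:2],.15),167)
for p in[(206.8,130)]:print("mug rim centre",plane("top",p,.24))
print("jar cap",plane("top",(161.5,127),.235))
E
```

```text
[ 0.41350729 -0.29064321  0.097     ] [ 0.44288267 -0.15714657  0.097     ] 0.13669040002269844 yaw -12.409923416382043
rod [ 0.45405028 -0.23226315  0.121     ]
(array([ 0.45622938, -0.23230163,  0.11889577]), [np.float64(0.0017204461377483074), np.float64(0.0015969472774773805), np.float64(0.0025313711754625335)])
tool shift cm [-2.51 -7.18 12.88] tool x yaw now 166.84 roll to -0.16
mug rim centre [0.7039133  0.20265706 0.24      ]
jar cap [0.71202142 0.31169549 0.235     ]
```

>>> send_rows(steps=[-1, -0.4, -1.2, 2, 0, -1, -0.4, -1.2, 2, 0, -1, -0.4, -1.2, 2, 0, -1, -0.4, -1.2, 2, 0, -1, -0.4, -1.2, 2, 0, -1, -0.4, -1.2, 2, 0, -1, 0, 0, 0.9, 0.5, -1, 0, 0, 1, 0, -1, 0, 0, 0, 0])

```text
clock: 3.5
position: [0.454, -0.2309, 0.1395]
ee_rot: [-0.001, 0.117, 0.993, 0.001]
contact_force: [-0.3, 0.6, 0.6]
width: -0.0001
gripper_force: 0.0
```

>>> send_rows(steps=[-1, 0, 0, 0.3, 0, -1, 0, 0, 0.3, 0, -1, 0, 0, 0.2, 0, -1, 0, 0, 0.2, 0, -1, 0, 0, 0, 0])

```text
clock: 4.0
position: [0.4549, -0.2322, 0.1313]
ee_rot: [0.0, 0.117, 0.993, -0.0]
contact_force: [-1.3, 1.2, 4.3]
width: 0.0
gripper_force: 2.8
```

>>> send_rows(steps=[-1, 0, 0, 0.2, 0, -1, 0, 0, 0.2, 0, -1, 0.1, 0, 0.2, 0, -1, 0.1, 0, 0.2, 0])

```text
clock: 4.4
position: [0.4526, -0.2317, 0.1219]
ee_rot: [-0.0, 0.117, 0.993, 0.0]
contact_force: [0.2, 0.4, 0.2]
width: -0.0001
gripper_force: 0.0
```

>>> send_rows(steps=[-1, 0.2, 0, 0.3, 0, -1, 0.2, 0, 0.3, 0, -1, 0.2, 0, 0.3, 0, -1, 0.1, 0, 0.3, 0, -1, 0.1, 0, 0.3, 0, -1, 0, 0, 0, 0])

```text
clock: 5.0
position: [0.4445, -0.2296, 0.1068]
ee_rot: [-0.0, 0.117, 0.993, 0.0]
contact_force: [0.1, 0.7, 0.2]
width: -0.0
gripper_force: 0.0
```

>>> send_rows(steps=[-1, 0, 0, 0.2, 0, -1, 0, 0, 0.2, 0, -1, 0, 0, 0.1, 0, -1, 0, 0, 0, 0])

```text
clock: 5.4
position: [0.4452, -0.23, 0.1029]
ee_rot: [0.0, 0.117, 0.993, -0.0]
contact_force: [-1.5, 1.0, 4.9]
width: -0.0
gripper_force: 2.2
```

>>> send_rows(steps=[-1, 0, 0, -1, 0, -1, 0, 0, -2, 0, -1, 0, 0, -3, 0, -1, 0, 0, -3, 0, -1, 0, 0, -3, 0, 0, 0, 0, -3, 0, 0, 0, 0, 0, -0.8, 0, 0, 0, 0, 0])

```text
clock: 6.2
position: [0.4452, -0.23, 0.2532]
ee_rot: [0.001, 0.11, 0.994, -0.0]
contact_force: [0.5, 0.4, 0.2]
width: 0.0422
gripper_force: 0.0
```

```bash
python3 - <<'E'
from h import *
i=get_image("wrist");M,T=wcam(i);np.savez("w2",M=M,T=T);t=get_image("top")["color"];s=get_image("scene")["color"]
np.savez("v2",t=t,s=s)
f=lambda im,x,y,w,h:cv2.resize(im[y:y+h,x:x+w],(400,300),interpolation=cv2.INTER_CUBIC)
a=np.vstack([np.hstack([f(i["color"],0,0,560,420),f(t,327,160,128,96)]),np.hstack([f(s,120,230,144,108),f(i["color"],140,150,240,180)])])
cv2.imwrite("pics/c2.png",a[...,::-1])
E
```

```text
(no output)
```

View pics/c2.png

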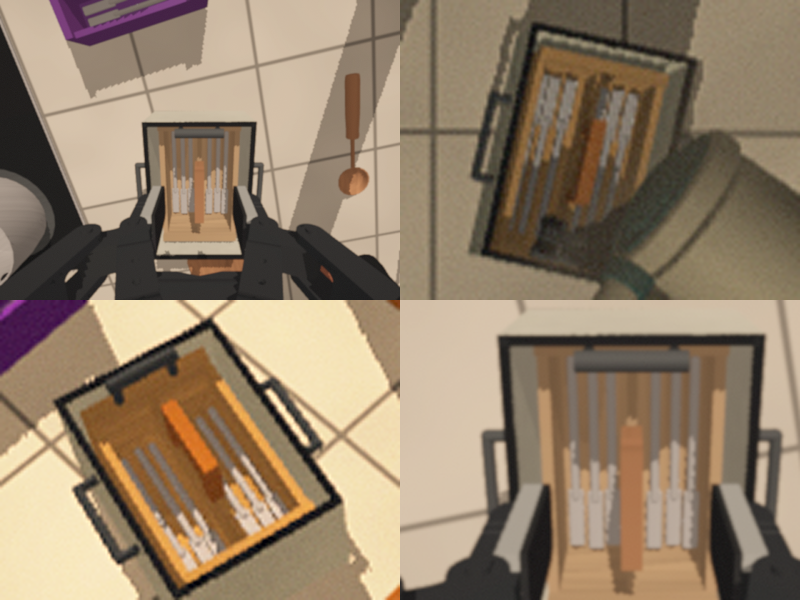

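The caddy now lies flat. In the full wrist frame the rod is level at about (279,187), close to the near rim, and the handle's top runs along column 279. From the rod I can work out where the handle is.

```bash
python3 - <<'E'
from h import *
z=np.load("w2.npz");c=(z["M"],z["T"])
r=plane(0,(279.2,186.6),.097,c);h=plane(0,(278.6,270),.111,c)
print("rod",r,"handle mid pt",h,"yaw",np.degrees(np.arctan2(*(h-r)[1::-1])))
u=np.array([np.cos(np.radians(-12.5)),np.sin(np.radians(-12.5))]);H=r[:2]+.082*u;print("handle",H)
a,b=plane(0,(140+(502-400)/1.667,150+35/1.667),.097,c),plane(0,(140+(765-400)/1.667,150+35/1.667),.097,c);print(a,b,np.degrees(np.arctan2(*(b-a)[1::-1]))-90)
go((*H,.082),167.5)
E
```

```text
rod [ 0.43914988 -0.22779413  0.097     ] handle mid pt [ 0.51047648 -0.24445806  0.111     ] yaw -13.150061419731033
handle [ 0.51920615 -0.24554218]
[ 0.41090233 -0.29030596  0.097     ] [ 0.4408901  -0.15776416  0.097     ] -12.748609874892963
tool shift cm [-7.71  0.05 16.89] tool x yaw now 167.31 roll to -0.19
```

>>> send_rows(steps=[0, -1.9, 0, 1, 0, 0, -1.9, 0, 1, 0, 0, -1.9, 0, 2, 0, 0, -2.0, 0, 2, 0, 0, 0, 0, 2.5, 0, 0, 0, 0, 2.5, 0, 0, 0, 0, 2.5, 0, 0, 0, 0, 2.0, 0, 0, 0, 0, 1.3, 0, 0, 0, 0, 0, 0])

```text
clock: 7.35
position: [0.5184, -0.2457, 0.0816]
ee_rot: [-0.003, 0.111, 0.994, 0.001]
contact_force: [0.6, -0.3, 0.3]
width: 0.0429
gripper_force: 0.0
```

>>> send_rows(steps=[-0.5, 0, 0, 0, 0, -1, 0, 0, 0, 0, -1, 0, 0, 0, 0, -1, 0, 0, 0, 0, -1, 0, 0, 0, 0], newtons=50)

```text
clock: 7.85
position: [0.521, -0.2469, 0.0853]
ee_rot: [0.001, 0.111, 0.994, -0.0]
contact_force: [1.6, 2.1, 2.8]
width: 0.011
gripper_force: 52.3
```

>>> send_rows(steps=[-1, 0, 0, -0.3, 0, -1, 0, 0, -0.5, 0, -1, 0, 0, -0.8, 0, -1, 0, 0, -1, 0, -1, 0, 0, -1, 0, -1, 0, 0, 0, 0])

```text
clock: 8.45
position: [0.5208, -0.2473, 0.1225]
ee_rot: [0.001, 0.11, 0.994, -0.001]
contact_force: [3.2, -0.7, -2.0]
width: 0.0107
gripper_force: 51.6
```

>>> send_rows(steps=[-1, 0, 0, -1, 0, -1, 0, 0, -1.5, 0, -1, 0, 0, -1.5, 0, -1, 0, 0, -1.5, 0, -1, 0, 0, -1.5, 0, -1, 0, 0, -1.5, 0, -1, 0, 0, -1.5, 0, -1, 0, 0, -1.5, 0, -1, 0, 0, -0.5, 0, -1, 0, 0, 0, 0])

```text
clock: 9.45
position: [0.519, -0.2465, 0.2406]
ee_rot: [-0.001, 0.111, 0.994, 0.0]
contact_force: [-0.1, -0.0, -3.4]
width: 0.0112
gripper_force: 51.4
```

```bash
python3 - <<'E'
from h import *
s=get_state();print(s["position"],s["contact_force"],s["moment"],s["width"],s["qpos"])
u=np.array([np.cos(np.radians(-5)),np.sin(np.radians(-5))])
P=np.array([.708,.256])-.22*u;print(P);go((*P,.245),175)
s=get_image("scene");cv2.imwrite("pics/s3.png",s["color"][...,::-1])
E
```

```text
[ 0.51900925 -0.24648827  0.24064165] [-0.11578787 -0.02902471 -3.40594536] [-0.04689978  0.03135131  0.00027097] 0.011245389688130328 [-5.64142372e-01  2.71114445e-01  1.48847905e+00 -5.15394509e-04
  1.38346984e+00 -1.91326246e+00]
[0.48883717 0.27517426]
tool shift cm [14.41 50.23 -0.41] tool x yaw now 167.3 roll to -7.7
```

View pics/s3.png

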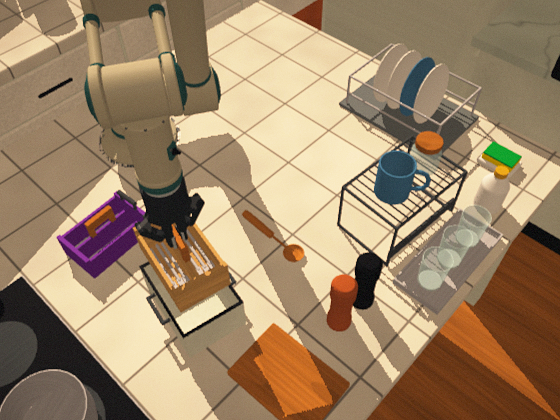

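The scene view shows the caddy clear of the bin and level under the gripper at about (180,258). Next I'll carry it over to the shelf.

>>> send_rows(steps=[-1, 0.2, 0.7, 0, 0, -1, 0.4, 1.4, 0, 0, -1, 0.6, 2.1, 0, 0, -1, 0.6, 2.1, 0, 0, -1, 0.6, 2.1, 0, 0, -1, 0.6, 2.1, 0, 0, -1, 0.6, 2.1, 0, 0, -1, 0.6, 2.1, 0, 0, -1, 0.6, 2.1, 0, 0, -1, 0.6, 2.1, 0, 0, -1, 0.6, 2.1, 0, 0, -1, 0.6, 2.1, 0, 0])

```text
clock: 10.7
position: [0.505, -0.0048, 0.2397]
ee_rot: [-0.001, 0.11, 0.994, 0.0]
contact_force: [0.3, -0.2, -3.9]
width: 0.0111
gripper_force: 51.3
```

>>> send_rows(steps=[-1, 0.6, 2.1, 0, 0, -1, 0.6, 2.1, 0, 0, -1, 0.6, 2.1, 0, 0, -1, 0.6, 2.1, 0, 0, -1, 0.6, 2.1, 0, 0, -1, 0.6, 2.1, 0, 0, -1, 0.6, 2.1, 0, 0, -1, 0.6, 2.1, 0, 0, -1, 0.6, 2.1, 0, 0, -1, 0.6, 2.1, 0, 0, -1, 0.6, 2.1, 0, 0, -1, 0.6, 2.1, 0, 0])

```text
clock: 11.9
position: [0.4897, 0.2562, 0.2397]
ee_rot: [-0.001, 0.11, 0.994, -0.0]
contact_force: [0.4, -0.5, -3.8]
width: 0.0111
gripper_force: 51.3
```

>>> send_rows(steps=[-1, 0.3, 1.4, 0, 0, -1, 0.2, 0.6, 0, 0, -1, 0, 0, 0, -2.6, -1, 0, 0, 0, -2.6, -1, 0, 0, 0, -2.5, -1, 0, 0, 0, 0])

```text
clock: 12.5
position: [0.4906, 0.2748, 0.2401]
ee_rot: [-0.0, 0.044, 0.999, -0.0]
contact_force: [-0.4, 0.2, -4.1]
width: 0.011
gripper_force: 51.3
```

```bash
python3 - <<'E'
from h import *
s=get_state();print(s["position"],s["contact_force"],s["clock"])
go((.4888,.2752,.084),175)
i=get_image("wrist");M,T=wcam(i);np.savez("w3",M=M,T=T)
t=get_image("top")["color"]
f=lambda im,x,y,w,h:cv2.resize(im[y:y+h,x:x+w],(400,300),interpolation=cv2.INTER_CUBIC)
cv2.imwrite("pics/c3.png",cv2.resize(np.hstack([f(i["color"],0,0,560,420),f(t,90,90,192,144)])[...,::-1],(800,300)))
E
```

```text
[0.49059992 0.27478955 0.24008578] [-0.41253189  0.15843767 -4.10383581] 12.5
tool shift cm [ 0.17  0.04 15.61] tool x yaw now 174.99 roll to -0.01
```

View pics/c3.png

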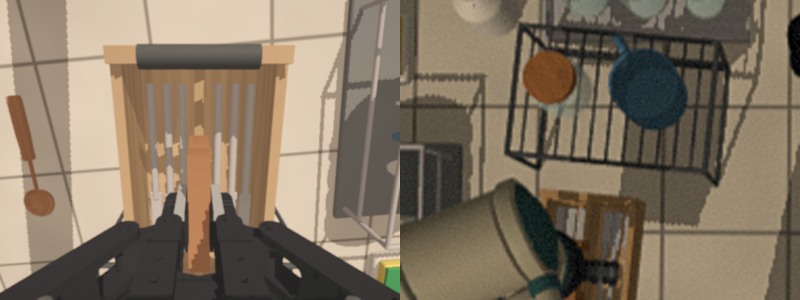

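The wrist and top views show the caddy held square, in front of the shelf, with its pull towards the robot. Now I'll lower it.

>>> send_rows(steps=[-1, 0, 0, 1, 0, -1, 0, 0, 2, 0, -1, 0, 0, 2, 0, -1, 0, 0, 2, 0, -1, 0, 0, 2, 0, -1, 0, 0, 2, 0, -1, 0, 0, 2, 0, -1, 0, 0, 1.5, 0, -1, 0, 0, 0.6, 0, -1, 0, 0, 0.3, 0, -1, 0, 0, 0.2, 0, -1, 0, 0, 0, 0])

```text
clock: 13.8
position: [0.4914, 0.2755, 0.0847]
ee_rot: [0.0, 0.044, 0.999, 0.0]
contact_force: [0.3, 0.5, -4.2]
width: 0.0111
gripper_force: 51.2
```

>>> send_rows(steps=[-1, 0, 0, 0.2, 0, -1, 0, 0, 0.2, 0, -1, 0, 0, 0.2, 0, -1, 0, 0, 0, 0])

```text
clock: 14.2
position: [0.4925, 0.2756, 0.0803]
ee_rot: [0.002, 0.043, 0.999, 0.001]
contact_force: [1.1, -0.9, 6.2]
width: 0.0107
gripper_force: 52.7
```

>>> send_rows(steps=[-0.5, 0, 0, -0.1, 0, 0, 0, 0, 0, 0, 0, 0, 0, 0, 0, 0, 0, 0, -1, 0, 0, 0, 0, -2, 0, 0, 0, 0, -3, 0, 0.6, 0, 0, -3, 0, 1, 1, 0, -3, 0, 1, 2, 0, -1, 0, 1, 2, 0, 0, 0, 1, 2, 0, 0, 0, 1, 0, 0, 0, 0])

```text
clock: 15.4
position: [0.4188, 0.2814, 0.2101]
ee_rot: [-0.0, 0.043, 0.999, 0.0]
contact_force: [0.4, 0.5, 0.3]
width: 0.0853
gripper_force: 0.0
```

```bash
python3 - <<'E'
from h import *
s=get_state();print(s["position"],s["contact_force"],s["clock"],s["width"])
i=get_image("wrist");M,T=wcam(i);np.savez("w4",M=M,T=T)
t=get_image("top")["color"];s=get_image("scene")["color"]
f=lambda im,x,y,w,h:cv2.resize(im[y:y+h,x:x+w],(400,300),interpolation=cv2.INTER_CUBIC)
cv2.imwrite("pics/c4.png",np.vstack([np.hstack([f(i["color"],0,0,560,420),f(t,110,90,176,132)]),np.hstack([f(i["color"],140,100,240,180),f(s,240,100,240,180)])])[...,::-1])
E
```

```text
[0.4187941  0.28140223 0.21014399] [0.41866877 0.50287759 0.31008495] 15.4 0.08527612064184492
```

View pics/c4.png

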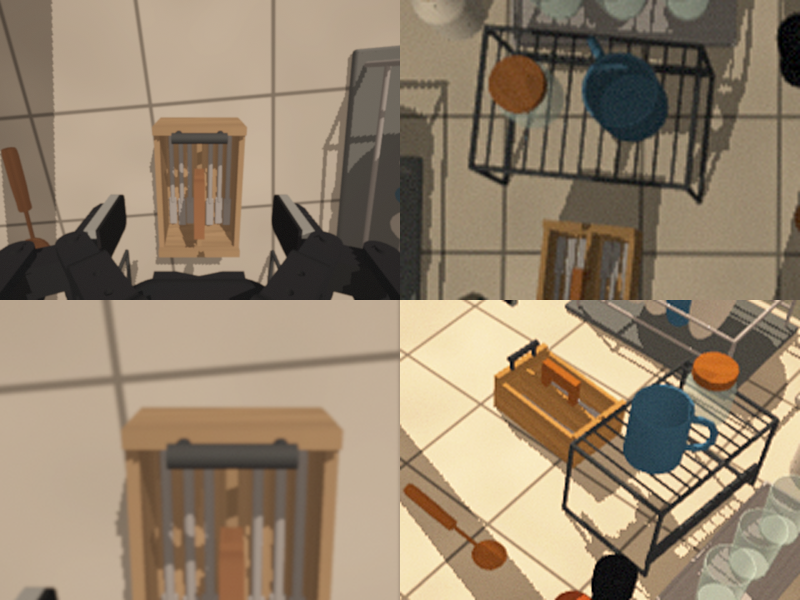

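The caddy stands level and free in front of the shelf. In the wrist frame the rod is centred at about (279,194). In the top crop the shelf's front bar runs (470,168)–(697,188) and the caddy's far edge (543,220)–(637,230).

```bash
python3 - <<'E'
from h import *
z=np.load("w4.npz");c=(z["M"],z["T"])
P=lambda x,y:(140+x/1.667,100+(y-300)/1.667)
r=plane(0,P(232,456),.092,c);print("rod",r)
a,b=plane(0,P(167,458),.092,c),plane(0,P(298,456),.092,c);yw=lambda a,b:np.degrees(np.arctan2(*(b-a)[1::-1]))
print("rod len",np.linalg.norm(a-b),"yaw",yw(a,b)-90)
a,b=plane(0,P(124,434),.07,c),plane(0,P(341,434),.07,c);print("endboard",(a+b)/2,np.linalg.norm(a-b),yw(a,b)-90)
Q=lambda x,y:(110+(x-400)/2.273,90+y/2.273)
fl,fr,br,bl=[plane("top",Q(*p),.147) for p in[(470,168),(697,188),(707,50),(487,28)]]
print(fl,fr,br,bl,"front yaw",yw(fr,fl)-90,"back",yw(br,bl)-90,"sides",yw(fl,bl),yw(fr,br),"ctr",(fl+fr+br+bl)/4)
a,b=plane("top",Q(543,220),.07),plane("top",Q(637,231),.07);print("caddy far",(a+b)/2,yw(b,a)-90,np.linalg.norm(a-b))
go((*r[:2],.085),175)
E
```

```text
rod [0.4121655  0.28267096 0.092     ]
rod len 0.06048408557014688 yaw -4.0811396345299755
endboard [0.40655848 0.28347896 0.07      ] 0.1073516865286644 -4.981576615509567
[0.6363243  0.38620957 0.147     ] [0.61471732 0.1308449  0.147     ] [0.77023548 0.1212308  0.147     ] [0.7951943  0.37010955 0.147     ] front yaw -4.83640351405991 back -5.726763979586167 sides -5.7866468112972855 -3.5375128049669056 ctr [0.70411785 0.25209871 0.147     ]
caddy far [0.57942128 0.26515779 0.07      ] -6.399731279449213 0.11270965024619033
tool shift cm [1.030e+00 1.000e-02 1.248e+01] tool x yaw now 175.02 roll to 0.02
```

>>> send_rows(steps=[1, 0.4, 0, 1, 0, 1, 0.4, 0, 2, 0, 1, 0.4, 0, 2.5, 0, 1, 0, 0, 2.5, 0, 1, 0, 0, 2.2, 0, 1, 0, 0, 1.6, 0, 1, 0, 0, 0.8, 0, 1, 0, 0, 0, 0, 0.5, 0, 0, 0, 0, 0.2, 0, 0, 0, 0, 0, 0, 0, 0, 0, 0, 0, 0, 0, 0], newtons=25)

```text
clock: 16.75
position: [0.4101, 0.2828, 0.0844]
ee_rot: [0.001, 0.043, 0.999, 0.001]
contact_force: [0.0, -0.9, 4.9]
width: 0.0588
gripper_force: 27.5
```

>>> send_rows(steps=[-0.5, -0.3, 0, -0.1, 0, -0.5, -0.7, 0, 0, 0, -0.5, -1, 0, 0, 0, -0.5, -1, 0, 0, 0, -0.5, -1, 0, 0, 0, -0.5, -1, 0, 0, 0, -0.5, -1, 0, 0, 0, -0.5, -1, 0, 0, 0, -0.5, -1, 0, 0, 0, -0.5, -1, 0, 0, 0, -0.5, -1, 0, 0, 0, -0.5, 0, 0, 0, 0])

```text
clock: 17.95
position: [0.5121, 0.2736, 0.0844]
ee_rot: [0.002, 0.044, 0.999, 0.0]
contact_force: [0.8, -1.1, 2.1]
width: 0.0591
gripper_force: 27.4
```

>>> send_rows(steps=[-0.5, -0.5, 0, 0, 0, -0.5, -1, 0, 0, 0, -0.5, -1, 0, 0, 0, -0.5, -1, 0, 0, 0, -0.5, -1, 0, 0, 0, -0.5, -1, 0, 0, 0, -0.5, -0.8, 0, 0, 0, -0.5, -0.6, 0, 0, 0, -0.5, -0.4, 0, 0, 0, -0.5, 0, 0, 0, 0])

```text
clock: 18.95
position: [0.5824, 0.2673, 0.0844]
ee_rot: [0.0, 0.044, 0.999, 0.0]
contact_force: [-3.4, 0.1, 4.3]
width: 0.059
gripper_force: 27.6
```

```bash
python3 - <<'E'
from h import *
s=get_state();print(s["position"],s["contact_force"],s["clock"],s["width"])
t=get_image("top")["color"];s=get_image("scene")["color"];i=get_image("wrist")["color"]
f=lambda im,x,y,w,h:cv2.resize(im[y:y+h,x:x+w],(400,300),interpolation=cv2.INTER_CUBIC)
g=lambda im:f(im,0,0,560,420)
cv2.imwrite("pics/c5.png",np.vstack([np.hstack([g(i),f(t,110,70,176,132)]),np.hstack([f(i,140,100,240,180),f(s,300,100,200,150)])])[...,::-1])
E
```

```text
[0.58236936 0.26731417 0.08441805] [-3.40130497  0.14451883  4.32055834] 18.95 0.05903357595941863
```

View pics/c5.png

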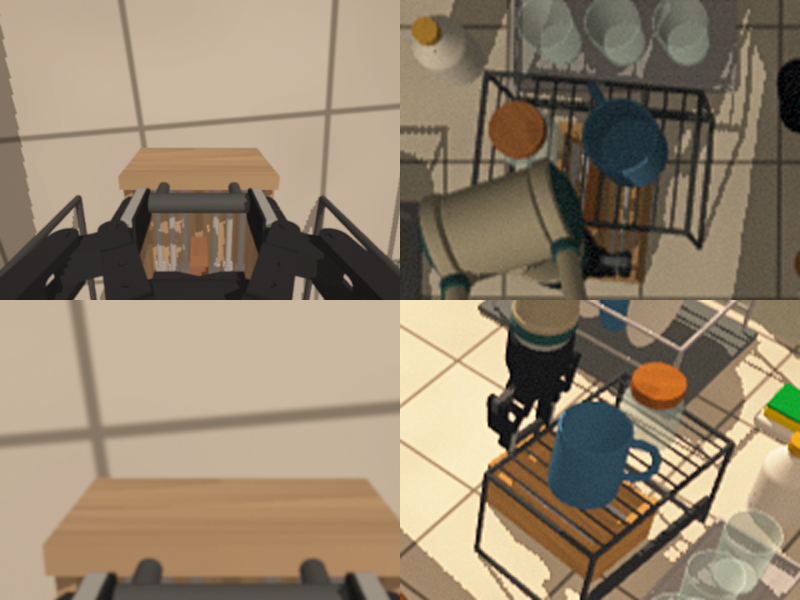

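The caddy is sliding in square and is nearly home, with the mug and jar untouched. Next come small steps until it meets the rail.

>>> send_rows(steps=[-0.5, -0.4, 0, 0, 0, -0.5, -0.4, 0, 0, 0, -0.5, -0.4, 0, 0, 0, -0.5, -0.3, 0, 0, 0, -0.5, -0.2, 0, 0, 0, -0.5, 0, 0, 0, 0])

```text
clock: 19.7
position: [0.5981, 0.266, 0.0844]
ee_rot: [-0.001, 0.044, 0.999, 0.0]
contact_force: [-4.7, 0.6, 5.5]
width: 0.0588
gripper_force: 27.7
```

>>> send_rows(steps=[-0.5, -0.2, 0, 0, 0, -0.5, -0.2, 0, 0, 0, -0.5, 0, 0, 0, 0])

```text
clock: 20.0
position: [0.602, 0.2657, 0.0844]
ee_rot: [-0.001, 0.043, 0.999, 0.0]
contact_force: [-4.6, 0.2, 6.1]
width: 0.059
gripper_force: 27.7
```

>>> send_rows(steps=[-0.5, -0.2, 0, 0, 0, -0.5, -0.2, 0, 0, 0, -0.5, 0, 0, 0, 0])

```text
clock: 20.3
position: [0.6059, 0.2654, 0.0844]
ee_rot: [-0.001, 0.043, 0.999, 0.0]
contact_force: [-4.4, 1.4, 5.1]
width: 0.0585
gripper_force: 27.7
```

>>> send_rows(steps=[-0.5, -0.2, 0, 0, 0, -0.5, -0.1, 0, 0, 0, -0.5, 0, 0, 0, 0])

```text
clock: 20.6
position: [0.6062, 0.2653, 0.0844]
ee_rot: [-0.003, 0.043, 0.999, -0.0]
contact_force: [-10.5, 0.7, 8.6]
width: 0.0593
gripper_force: 27.9
```

>>> send_rows(steps=[-0.5, 0.2, 0, 0, 0, 0.7, 0, 0, 0, 0, 1, 0, 0, 0, 0, 1, 0, 0, 0, 0, 1, 0, 0, -0.5, 0, 1, 0, 0, -1, 0, 1, 0, 0, -2, 0, 1, 0.5, 0, -3, 0, 1, 1.5, 0, -3, 0, 1, 3, 0, -2, 0, 1, 3, 0, 0, 0, 1, 0, 0, 0, 0])

```text
clock: 21.8
position: [0.5247, 0.2725, 0.2016]
ee_rot: [0.0, 0.043, 0.999, 0.001]
contact_force: [-0.4, -0.3, 0.1]
width: 0.0855
gripper_force: 0.0
```

>>> send_rows(steps=[1, 4, 0, -2, 0, 1, 4, 0, -2, 0, 1, 4, 0, 0, 0, 1, 0, 0, 0, 0])

```text
clock: 22.2
position: [0.4043, 0.2826, 0.2407]
ee_rot: [-0.001, 0.042, 0.999, 0.0]
contact_force: [0.2, -0.0, -0.0]
width: 0.0853
gripper_force: 0.0
```

```bash
python3 - <<'E'
from h import *
s=get_state();print(s["position"],s["contact_force"],s["clock"],s["width"])
W=get_image("wrist");M,T=wcam(W);np.savez("w6",M=M,T=T);i=W["color"]
t=get_image("top")["color"];s=get_image("scene")["color"]
f=lambda im,x,y,w,h:cv2.resize(im[y:y+h,x:x+w],(400,300),interpolation=cv2.INTER_CUBIC)
cv2.imwrite("pics/c6.png",np.vstack([np.hstack([f(i,0,0,560,420),f(t,110,70,176,132)]),np.hstack([f(i,140,150,240,180),f(s,300,100,200,150)])])[...,::-1])
E
```

```text
[0.40428072 0.28257476 0.24073248] [ 0.23789998 -0.01613894 -0.04924962] 22.2 0.08529113244972647
```

View pics/c6.png

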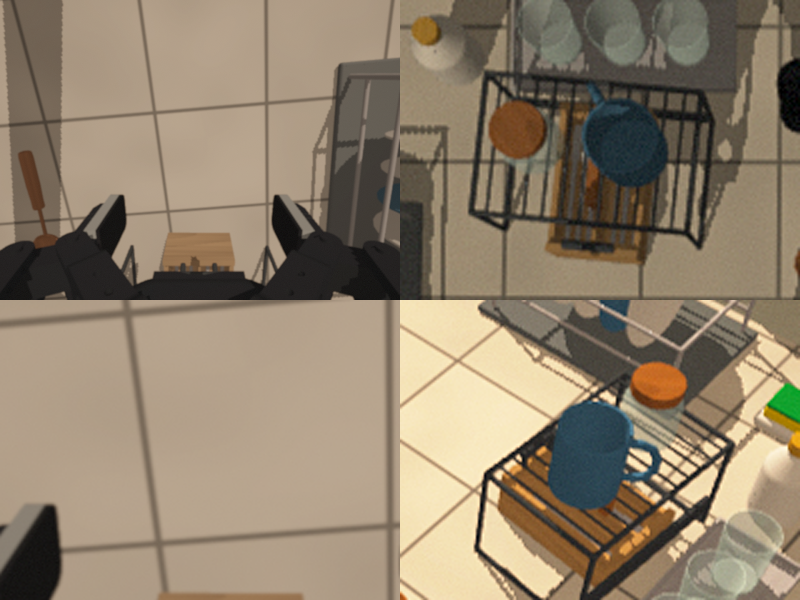

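The caddy is under the shelf, with its pull end sticking out in front. In the top crop its near edge is at about (548,252)–(642,263). One check on its depth and yaw.

```bash
python3 - <<'E'
from h import *
Q=lambda x,y:(110+(x-400)/2.273,70+y/2.273)
yw=lambda a,b:np.degrees(np.arctan2(*(b-a)[1::-1]))
a,b=plane("top",Q(548,251),.07),plane("top",Q(641,262),.07);m=(a+b)/2;u=np.array([np.cos(np.radians(-5)),np.sin(np.radians(-5))])
print("near edge",m,"yaw",yw(b,a)-90,"centre",m[:2]+.09*u)
C=np.array([.706,.254]);d=m[:2]+.09*u-C;print("in shelf",d@u,d@[-u[1],u[0]])
fl,fr=plane("top",Q(470,213),.147),plane("top",Q(697,233),.147)
n=np.array([np.cos(np.radians(-5)),np.sin(np.radians(-5))]);print("overhang",((fl+fr)/2-m)[:2]@n,"front",(fl+fr)/2)
rod=plane("top",Q(587,246),.092);print("rod",rod,(rod[:2]-C)@u)
E
```

```text
near edge [0.59663095 0.26005959 0.07      ] yaw -6.494013257208053 centre [0.68628847 0.25221558]
in shelf -0.019481000417424493 -0.003495607835344324
overhang 0.029427894482416905 front [0.62603788 0.25853518 0.147     ]
rod [0.60654097 0.26473925 0.092     ] -0.10001654219067348
```

```bash
python3 -c "from rig import *;print(sign_off())"
```

```text
the job is handed in; nothing more can be done
None
```

I pressed the caddy flat in the bin, carried it over level, and slid it square under the shelf until it stopped at the back rail. I let go and handed it in at about 22 s; the last images put its centre 19 mm in front of the shelf's origin (home is 18 mm), but `sign_off` gave no verdict.

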